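# Slide the filter board out over the end of the riser shelf

## Task

Push the flat circuit board along the riser shelf with the fingertips, towards the end beside which the connector tray stands, until about 4 cm of it sticks out past that end, so that a clamp-on connector can be fitted to its edge. Only slide it: do not pick it up or tip it, leave it lying square to the shelf and not hanging over the shelf's front, and leave the other things where they are.

Things in the scene. Friction and masses are not known exactly. Their poses are not given: they have to be found in the camera images.
- riser: Low grey riser shelf fixed to the bench: flat top 240 mm deep (its x) by 360 mm long (its y), top surface 90 mm above the bench; both ends (+y left, -y right as the robot sees it) are open and flush, as is the front (-x); an aluminium lip 3 mm thick stands 15 mm above the top along the rear edge (at x +120 mm). Origin: on the bench under the middle of the shelf. It may be turned up to 0.2 rad.
- shelf_left_end (a point): Middle of the left (+y) end edge of the shelf, on its top surface; the axes are the riser's.
- shelf_right_end (a point): Middle of the right (-y) end edge of the shelf, on its top surface; the axes are the riser's.
- board: The same board as a body. Origin: centre of its underside; axes as at its centre.
- board_center (a point): Centre (also half-way up) of the loose flat circuit board, copper strip pattern on a cream top over an aluminium carrier: 80 mm (its x) by 150 mm long (its y) by 5 mm thick, 0.13 to 0.25 kg, lying flat in the front half of the shelf, its long sides roughly along the shelf (turned up to 0.2 rad). Its underside is on the shelf, so its top is 95 mm above the bench. It slides under a push of a few newtons at most.
- board_left_end (a point): Middle of the board's left (+y) short edge, on its top surface; board axes.
- board_right_end (a point): Middle of the board's right (-y) short edge, on its top surface; board axes.
- connector_tray: Low open white tray, 150 mm (its x) by 100 mm by 35 mm high, with brass connectors lying in it, loose on the bench about 130 mm beyond one end of the riser: it marks the end to push towards. Origin: centre of its underside. Leave alone.
- solvent_bottle: Upright bottle, 60 mm in diameter, 140 mm high, on the bench beyond the other end of the riser. Origin: centre of its underside. Leave alone.
- flux_jar: Small upright jar, 42 mm in diameter, 48 mm high, standing at the rear of the shelf. Origin: centre of its underside. Leave alone.
- adapter_case: Small flat plastic case, 57 mm (its x) by 92 mm by 26 mm high, lying at the rear of the shelf, with an 8 mm clasp on its front. Origin: centre of its underside. Leave alone.
There are look-alikes about, which are no part of the job. Of the things like the board, leave any that is black or green; of the rest the smaller one is meant.

How it is judged (in metres and radians):
On the way:
1. the fingers push the board (contact force between the fingers and board above 0.1 N), for 0.1 s.
At the end, for the whole second after the job is handed in: The board lies flat and still on the shelf, 27 to 53 mm of its length past the end on the tray's side (at the middle of its short edge), within 0.12 rad of square, its centre at most 84 mm in front of the shelf's middle line (((y of connector_tray in the frame of riser above 0 m and y of board_left_end in the frame of shelf_left_end between 0.027 and 0.053 m) or (y of connector_tray in the frame of riser below 0 m and y of board_right_end in the frame of shelf_right_end between -0.053 and -0.027 m)) and angle between the y axis of board_center and the y axis of riser, either way round below 0.12 rad and x of board_center in the frame of riser above -0.084 m and z of board_center in the frame of riser between 0.0895 and 0.0955 m and angle between board_center's own z axis and vertical below 0.04 rad and linear speed of board below 0.02 m/s); the robot touches nothing.
It fails at once if the board is lifted, tipped or dropped off the shelf (z of board_center in the frame of riser above 0.1 m or z of board_center in the frame of riser below 0.085 m or angle between board_center's own z axis and vertical above 0.12 rad).
It fails at once if another thing is shoved or knocked over (moved more than 15 mm or tipped) (distance of any of connector_tray, solvent_bottle, flux_jar, adapter_case from where it was at the start of the episode above 0.015 m or angle between any of solvent_bottle, flux_jar's own z axis and vertical above 0.3 rad).
It also fails if it takes over 34 s, if anything falls off the work surface, if the arm or the gripper's body presses on something with over 40 N, if the wrist force passes 120 N, or if a joint passes its speed limit or range.

## Robot

A 6-joint arm with a two-finger parallel gripper is mounted at the origin on the work surface. World frame = base frame: x ahead of the robot, y to its left, z up, the work surface at z = 0. Lengths are in mm, angles in degrees, forces in N, time in s.
With the tool pointing down it reaches from about 300 to 850 mm from the base axis. Payload 4.2 kg.
Tool frame: the origin (TCP) lies between the finger pads; the fingertips stand 19 mm ahead of it and the grasp point (between the pads) is the TCP (env.tips_ahead is the distance from the TCP to the fingertips, in mm); z points along the fingers, y is the direction in which the jaws open and shut (so a half turn about z gives the same grasp; the last joint's range is limited). The gripper opens to 91 mm and grips with 3 to 60 N. Pads are 32 mm wide; open, the fingers measure 118 mm over their backs; the gripper's body (76 mm by 178 mm) begins 60 mm behind the grasp point.
Start: joints at [68.01, 18.312, 89.639, -0, 72.044, -1.146], TCP at [204.604, 537.381, 232.976] pointing down, gripper open.
Joint ranges: [-177.97, 177.97], [-48.28, 115.42], [12.27, 149.76], [-77.06, 257.06], [2.81, 150.46], [-146.56, 146.56]. Speed limits (degrees/s): [147.25, 147.25, 180, 180, 180, 180].

## Interface

Orientations are given as [roll, pitch, yaw] about the fixed x, y, z axes, in that order (R = Rz(yaw) Ry(pitch) Rx(roll)).
In Python, from workcell import telemetry, viewer, job_done, env gives the robot as it stands. The module is installed in compiled form; this text tells all that it offers.
- The arm moves only by the shell command python3 -m jog 'ROWS' [FORCE]. ROWS is JSON, a list of rows, each a list of 3 entries, a list of its own where there are three numbers: the shift along the tool's x, y, z in cm, then the turn about the tool's z in degrees, then the opening, from 0 (shut) to 1 (fully open). A call has 1 to 10 rows; each row shifts and turns the pose as measured when the row begins, along the tool's axes as they then stand; what a row does not reach is not made up. A row lasts 1/8 s, in which the tool goes at most 62.5 mm and 10.7 degrees, less where a joint would pass 70% of its speed; a pose out of reach is approached as far as the arm can. A call is refused whole if a number of a shift passes 6.25 or a number of a turn 10.7, either way. A call with a gripper value outside its range is refused whole. The fingers move at their own pace and stop on an object; FORCE is the grip in N (left out, the last holds). Time passes only in rows, so rows that do not move let the fingers close. It gives the time, the measured TCP pose, the force and the opening at its end, in the units of the state.
- telemetry.state(): the state, without advancing time (a new reading comes with each control period).
- viewer.grab_frame(name): name is "scene" or "top"; returns a dict with "color" (420x560x3 uint8, red, green, blue), "K" (3x3 intrinsics, pixels), "rvec" (rotation vector, rad) and "tvec" (3), from world to camera coordinates, as OpenCV has them. Camera axes: x right, y down, z forward; pixel columns grow to the right and rows downward; lengths in mm; the calibration is good to about 2 mm. A picture is of the moment at which its call begins. There is no depth.
- job_done(): hands the job in, once; it reports no verdict.
The state is a dict: "time_s": time; "qpos": joint angles; "qvel": joint speeds; "effort": joint torques, N m; "ee_pos": TCP position; "ee_rot": TCP orientation; "force": force on the tool from outside, world axes, zero at the start; "torque": the same for the moment, N m; "gripper_width": finger opening in mm.
Only numpy, scipy, OpenCV 4.12 (cv2) and the standard library are available. Lean on these libraries where they do the work, as an engineer would, in place of code of your own. Each camera call takes 0.05 s, during which the arm holds its last target. There are 200 camera calls.

## Working session

There is one attempt and no reset: what is moved stays moved. The work goes in short steps, Python scripts to look and compute and a shell command to move; the robot and the scene stay as the last step left them, time stands still between calls to the robot, and variables do not carry over. Pictures are saved under pics/ and viewed, about 8 in all and at most 12, crops included, and the job is handed in when it is done.

```bash
mkdir -p pics; cat > h.py <<'E'
import cv2, numpy as np
from workcell import telemetry, viewer, job_done, env
def grab(n,tag):
    f=viewer.grab_frame(n); np.savez(f'pics/{tag}.npz',**f)
    cv2.imwrite(f'pics/{tag}.png',f['color'][:,:,::-1]); return f
def ray(f,uv,z):
    "pixels -> world points on plane z"
    R=cv2.Rodrigues(np.array(f['rvec'],float))[0]; t=np.array(f['tvec'],float).ravel()
    uv=np.atleast_2d(uv).astype(float)
    d=(R.T@np.linalg.inv(f['K'])@np.c_[uv,np.ones(len(uv))].T).T
    c=-R.T@t
    return c+d*((z-c[2])/d[:,2])[:,None]
def tri(f,a,g,b):
    P=[x['K']@np.c_[cv2.Rodrigues(np.array(x['rvec'],float))[0],np.array(x['tvec'],float).ravel()] for x in (f,g)]
    X=cv2.triangulatePoints(P[0],P[1],np.array(a,float).T.reshape(2,-1),np.array(b,float).T.reshape(2,-1))
    return (X[:3]/X[3]).T
E
python3 - <<'E'
from h import *
a=grab('scene','s0');b=grab('top','t0')
cv2.imwrite('pics/both0.png',cv2.resize(np.vstack([a['color'],b['color']])[:,:,::-1],None,fx=1,fy=1)) 
print(telemetry.state())
for f in(a,b): print(f['K'],f['rvec'],f['tvec'])
E
```

```text
{'time_s': 0.1, 'qpos': array([ 6.80112941e+01,  1.83468982e+01,  8.96994774e+01, -1.18876807e-03,
        7.20452858e+01, -1.14803916e+00]), 'qvel': array([-0.08917848, -0.08004339, -0.19235338, -0.01740275, -0.04048563,
       -0.02472148]), 'effort': array([-2.53257826e-05, -4.13335741e+01, -2.32513368e+01,  7.27229216e-02,
        4.21804469e-02, -3.92898744e-05]), 'ee_pos': array([204.43140579, 536.96995121, 232.21475389]), 'ee_rot': array([-1.79908334e+02, -7.06442336e-04,  1.59159700e+02]), 'force': array([-0.87446302, -0.06790376,  0.06002124]), 'torque': array([-0.02996722,  0.05533534,  0.01177386]), 'gripper_width': 91.1506757065007}
[[442.85506563   0.         286.35069799]
 [  0.         442.85506563 212.21821894]
 [  0.           0.           1.        ]] [ 0.99293687  2.4130983  -1.06733551] [ 331.03060496 -203.8792386  1583.486163  ]
[[439.60703728   0.         287.94984457]
 [  0.         439.60703728 212.87273651]
 [  0.           0.           1.        ]] [ 2.15330359 -2.1621063   0.11161747] [  43.35852915  508.16418498 1259.73410285]
```

View pics/s0.png

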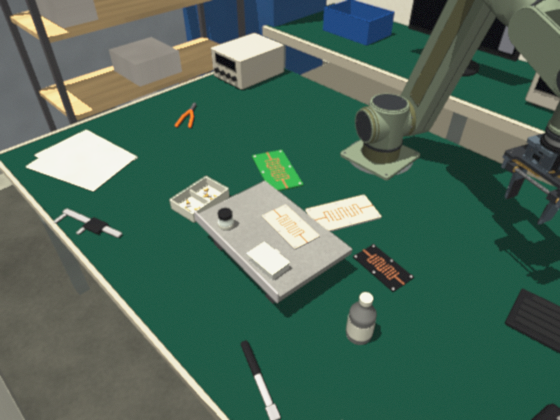

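View pics/t0.png

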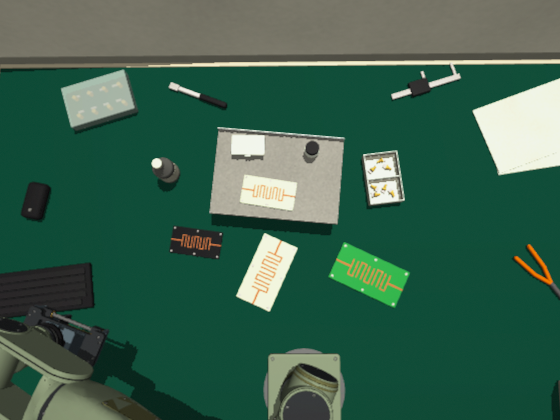

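The scene and top pictures show the shelf at top px (277,177), with the tray beyond its right (-y) end at (383,178) and the bottle at (165,170).

Look-alikes in the top view are black (197,242), green (370,274), cream on the bench (267,272) and cream on the shelf (269,193). The cream one on the shelf is smaller and lies where the text says, so that is the one. I'll measure it and confirm in a crop.

```bash
cat > m.py <<'E'
from h import *
def order(p): # by world-ish order around
    c=p.mean(0); return p[np.argsort(np.arctan2(*(p-c).T[::-1]))]
def quad(mask,minA=300):
    cs=cv2.findContours(mask,cv2.RETR_EXTERNAL,cv2.CHAIN_APPROX_NONE)[0]; out=[]
    for c in cs:
        if cv2.contourArea(c)<minA: continue
        h=cv2.convexHull(c); q=cv2.approxPolyN(h,4,ensure_convex=True).reshape(-1,2).astype(float)
        out.append((cv2.contourArea(c),q))
    return out
def bmask(f):
    hsv=cv2.cvtColor(f['color'],cv2.COLOR_RGB2HSV)
    m=cv2.inRange(hsv,(5,20,150),(35,255,255))
    return cv2.morphologyEx(m,cv2.MORPH_CLOSE,np.ones((5,5)))
E
python3 - <<'E'
from m import *
S=dict(np.load('pics/s0.npz'));T=dict(np.load('pics/t0.npz'))
for n,f in(('s',S),('t',T)):
    for A,q in quad(bmask(f)): print(n,A,q.round(1).tolist())
a=cv2.resize(S['color'][170:305,180:410],None,fx=3,fy=3,interpolation=cv2.INTER_CUBIC)
b=cv2.resize(T['color'][120:320,150:410],None,fx=3,fy=3,interpolation=cv2.INTER_CUBIC)
cv2.imwrite('pics/cropT.png',b[:,:,::-1]);cv2.imwrite('pics/cropS.png',a[:,:,::-1])
E
```

```text
s 11108.0 [[422.0, 203.0], [280.0, 296.0], [166.0, 202.0], [208.0, 175.0]]
s 2286.5 [[229.0, 419.0], [219.0, 419.0], [0.0, 189.0], [0.0, 160.0]]
s 1212.0 [[546.0, 132.0], [524.0, 139.0], [444.0, 108.0], [449.0, 95.0]]
s 314.0 [[67.0, 117.0], [49.0, 102.0], [38.0, 91.0], [55.0, 82.0]]
s 5172.5 [[426.0, 86.0], [-3.0, 154.0], [65.0, 79.0], [253.0, 20.0]]
s 318.0 [[40.0, 40.0], [11.0, 21.0], [11.0, 16.0], [29.0, 9.0]]
s 505.5 [[413.0, 0.0], [408.0, 25.0], [395.0, 21.0], [360.0, 0.0]]
t 685.5 [[376.0, 259.0], [416.0, 306.0], [348.0, 275.0], [336.0, 259.0]]
t 2282.5 [[296.0, 249.0], [268.0, 312.0], [236.0, 295.0], [265.0, 232.0]]
t 9260.5 [[343.0, 141.0], [336.0, 223.0], [210.0, 212.0], [219.0, 131.0]]
t 556.0 [[553.0, 134.0], [507.0, 127.0], [493.0, 106.0], [512.0, 94.0]]
t 1291.0 [[443.0, 83.0], [126.0, 66.0], [217.0, 62.0], [584.0, 59.0]]
```

View pics/cropT.png

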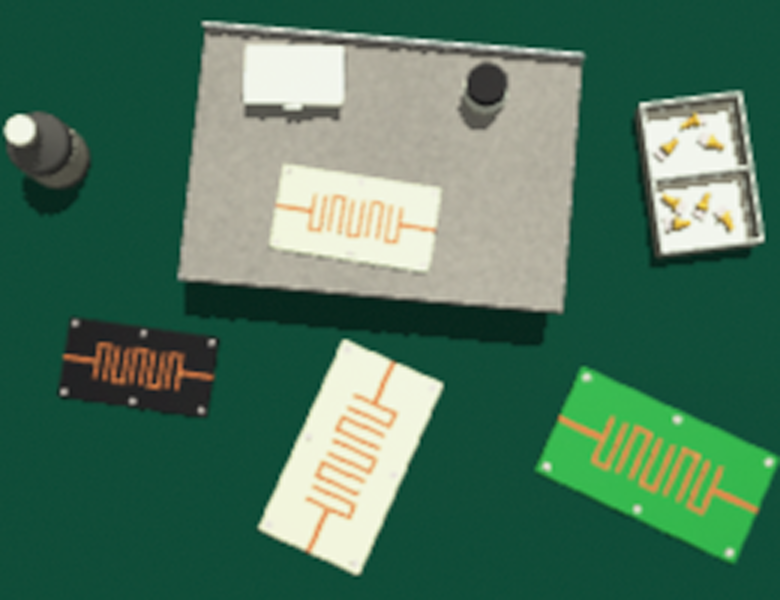

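View pics/cropS.png

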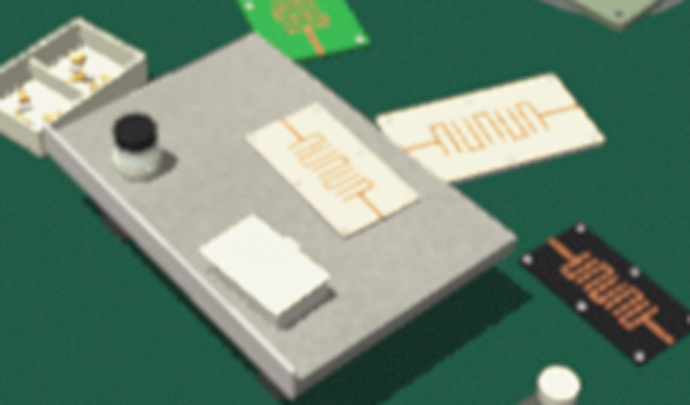

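The crop confirms it: the cream board on the shelf at crop (355,218), i.e. top px (268,193), is clearly smaller than the cream one on the bench at crop (350,455). Now I'll take its corners from a brightness mask in both views.

```bash
cat >> m.py <<'E'
def board(f,box,thr=215):
    x0,y0,x1,y1=box; s=4
    g=cv2.resize(f['color'][y0:y1,x0:x1],None,fx=s,fy=s,interpolation=cv2.INTER_CUBIC)
    hsv=cv2.cvtColor(g,cv2.COLOR_RGB2HSV)
    m=cv2.inRange(hsv,(0,0,thr),(179,70,255))|cv2.inRange(hsv,(3,60,150),(22,255,255))
    m=cv2.morphologyEx(m,cv2.MORPH_CLOSE,np.ones((9,9)));m=cv2.morphologyEx(m,cv2.MORPH_OPEN,np.ones((11,11)))
    A,q=max(quad(m,500),key=lambda t:t[0])
    return (q+.5)/s-.5+[x0,y0]
E
python3 - <<'E'
from m import *
S=dict(np.load('pics/s0.npz'));T=dict(np.load('pics/t0.npz'))
qs=board(S,(255,195,322,255));qt=board(T,(236,160,305,222))
print(qs.round(1).tolist(),qt.round(1).tolist())
ws=ray(S,qs,95);wt=ray(T,qt,95)
# match corners by nearest
i=[np.argmin(np.linalg.norm(ws-w,axis=1)) for w in wt]
print('top',wt.round(0).tolist());print('scene',ws[i].round(0).tolist())
print('tri',tri(T,qt,S,qs[i]).round(0).tolist())
print('sides',np.linalg.norm(wt-np.roll(wt,1,0),axis=1).round(0))
# shelf: FL, FR
cT=np.array([[179,280],[563,312]])/3+[150,120]-.33; cS=np.array([[517,238],[255,33]])/3+[180,170]-.33
print('shelf F top',ray(T,cT,90).round(0).tolist(),'scene',ray(S,cS,90).round(0).tolist(),'tri',tri(T,cT,S,cS).round(0).tolist())
# lip top outer corners RL, RR
lT=np.array([[205,22],[583,53]])/3+[150,120]-.33; print('lip top',ray(T,lT,105).round(0).tolist())
print('case front', ray(T,np.array([[244,104],[343,105],[292,109]])/3+[150,120],116).round(0).tolist(),'jar',ray(T,np.array([[487,83]])/3+[150,120],138).round(0).tolist(),'bottle top',ray(T,np.array([[20,130]])/3+[150,120],140).round(0).tolist())
E
```

```text
[[319.9, 234.9], [295.1, 249.4], [260.4, 214.9], [285.6, 203.4]] [[296.9, 182.1], [293.1, 210.6], [238.1, 201.6], [244.1, 173.9]]
top [[587.0, 15.0, 95.0], [507.0, 26.0, 95.0], [533.0, 180.0, 95.0], [612.0, 164.0, 95.0]]
scene [[586.0, 16.0, 95.0], [503.0, 30.0, 95.0], [528.0, 180.0, 95.0], [610.0, 171.0, 95.0]]
tri [[587.0, 16.0, 96.0], [505.0, 28.0, 95.0], [531.0, 181.0, 98.0], [610.0, 167.0, 92.0]]
sides [150.  81. 156.  80.]
shelf F top [[502.0, 261.0, 90.0], [471.0, -97.0, 90.0]] scene [[503.0, 268.0, 90.0], [471.0, -90.0, 90.0]] tri [[501.0, 263.0, 85.0], [469.0, -95.0, 87.0]]
lip top [[745.0, 237.0, 105.0], [713.0, -118.0, 105.0]]
case front [[662.0, 197.0, 116.0], [660.0, 105.0, 116.0], [657.0, 153.0, 116.0]] jar [[675.0, -27.0, 138.0]] bottle top [[633.0, 397.0, 140.0]]
```

Both views agree on the heights (board 92–98 against 95, shelf front 85–87 against 90) and on the board size (80×150–156). The tray is on the -y side. The shelf is turned about -5° and the board about -9.3°, so the tool needs yaw 85°, pushing along tool -x. I'll turn first.

```bash
python3 -m jog '[[[0,0,-0.3],10.5,0.45],[[0,0,-0.3],10.5,0.45],[[0,0,-0.3],10.5,0.45],[[0,0,-0.3],10.5,0.45],[[0,0,-0.3],10.5,0.45],[[0,0,0],10.5,0.45],[[0,0,0],10.5,0.45]]' 10
cat > go.py <<'E'
import sys
from m import *
from scipy.spatial.transform import Rotation as Ro
C=np.array([607.,72.,0]);th=np.radians(-5.0);X=np.array([np.cos(th),np.sin(th),0]);Y=np.array([-np.sin(th),np.cos(th),0])
def riser(p): d=np.asarray(p)-C; return np.stack([d@X,d@Y],-1)
if __name__=='__main__':
    s=telemetry.state();R=Ro.from_euler('xyz',s['ee_rot'],degrees=True).as_matrix()
    print('t',s['time_s'],'rot',s['ee_rot'].round(1),'pos',s['ee_pos'].round(1),'riser',riser(s['ee_pos']).round(1),'F',s['force'].round(1),'w',round(s['gripper_width'],1))
    if len(sys.argv)>1:
        x,y,z=map(float,sys.argv[1:]); P=C+x*X+y*Y+[0,0,z]
        print('tool shift cm',(R.T@(P-s['ee_pos'])/10).round(2),'world',P.round(0))
E
python3 go.py -47 135 200
```

```text
time_s: 0.98
ee_pos: [203.7, 535.1, 243.8]
ee_rot: [-179.8, 0.5, 83.8]
force: [0.6, -0.7, -0.4]
gripper_width: 40.9
t 0.975 rot [-179.8    0.5   83.8] pos [203.7 535.1 243.8] riser [-442.2  426.1] F [ 0.6 -0.7 -0.4] w 40.9
tool shift cm [-28.27  40.11   4.55] world [572. 211. 200.]
```

```bash
python3 -m jog '[[[-3.1,4.4,0.2],-1.2,0.45],[[-3.1,4.4,0.2],0,0.45],[[-3.1,4.4,0.2],0,0.45],[[-3.1,4.4,0.2],0,0.45],[[-3.1,4.4,0.2],0,0.45],[[-3.1,4.4,0.5],0,0.45],[[-3.1,4.4,0.5],0,0.45],[[-3.1,4.4,0.5],0,0.45],[[-3.1,4.4,0.5],0,0.45],[[0,0,0],0,0.45]]'
python3 go.py -47 135 125
```

```text
time_s: 2.22
ee_pos: [583.3, 212.1, 209.2]
ee_rot: [-179.5, 0.7, 85.2]
force: [-0.5, -0.1, -0.1]
gripper_width: 41.0
t 2.225 rot [-179.5    0.7   85.2] pos [583.3 212.1 209.2] riser [-35.8 137.5] F [-0.5 -0.1 -0.1] w 41.0
tool shift cm [-0.14 -1.05  8.43] world [572. 211. 125.]
```

```bash
python3 -m jog '[[[0,-0.5,3],0,0.45],[[0,-0.5,3],0,0.45],[[0,0,2],0,0.45],[[0,0,0.3],0,0.45],[[0,0,0],0,0.45]]'
python3 - <<'E'
from m import *
f=grab('scene','s1');g=grab('top','t1')
a=cv2.resize(f['color'][150:310,190:400],(525,400),interpolation=cv2.INTER_CUBIC)
cv2.imwrite('pics/c1.png',a[:,:,::-1])
E
python3 go.py -47 135 111.5
```

```text
time_s: 2.85
ee_pos: [569.6, 214.2, 124.0]
ee_rot: [-179.4, 0.7, 85.2]
force: [0.3, -0.3, 0.1]
gripper_width: 41.4
t 2.95 rot [-179.4    0.7   85.2] pos [570.1 214.1 124.5] riser [-49.2 138.3] F [-0.2  0.8 -0.1] w 40.9
tool shift cm [-0.32  0.23  1.3 ] world [572. 211. 112.]
```

View pics/c1.png

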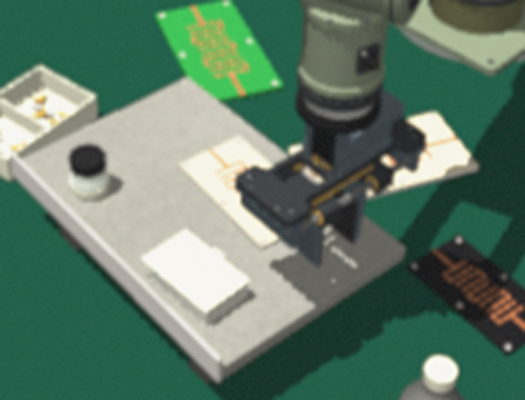

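The crop shows both fingers over the shelf, just behind the board's left edge (fingertips at about crop (320,260) and (355,240)), clear of the case. I'll lower to 1.5–2 mm over the shelf.

```bash
python3 -m jog '[[[0,0.2,0.7],0,0.45],[[0,0,0.4],0,0.45],[[0,0,0.1],0,0.45],[[0,0,0],0,0.45]]'
python3 go.py -47 135 110.8
```

```text
time_s: 3.45
ee_pos: [572.9, 214.1, 113.3]
ee_rot: [-179.6, 0.6, 85.2]
force: [-0.2, 0.8, 0.1]
gripper_width: 41.1
t 3.45 rot [-179.6    0.6   85.2] pos [572.9 214.1 113.3] riser [-46.3 138.6] F [-0.2  0.8  0.1] w 41.1
tool shift cm [-0.36 -0.07  0.25] world [572. 211. 111.]
```

```bash
python3 -m jog '[[[0,0,0.15],0,0.45],[[0,0,0.1],0,0.45],[[-0.5,0,0],0,0.45],[[-0.6,0,0],0,0.45],[[-0.6,0,0],0,0.45],[[-0.6,0,0],0,0.45]]'
python3 go.py -47 -54 110.8
```

```text
time_s: 4.2
ee_pos: [571.0, 189.9, 111.1]
ee_rot: [-179.6, 0.6, 85.2]
force: [-0.7, 1.6, -0.4]
gripper_width: 41.0
t 4.2 rot [-179.6    0.6   85.2] pos [571.  189.9 111.1] riser [-46.2 114.3] F [-0.7  1.6 -0.4] w 41.0
tool shift cm [-16.83  -0.14   0.19] world [555.  22. 111.]
```

```bash
python3 -m jog '[[[-0.6,0,0.03],0,0.45],[[-0.6,0,0.02],0,0.45],[[-0.6,0,0.01],0,0.45],[[-0.6,0,0.01],0,0.45],[[-0.6,0,0.01],0,0.45],[[-0.6,0,0.01],0,0.45],[[-0.6,0,0.01],0,0.45],[[-0.6,0,0.01],0,0.45]]'
python3 go.py -47 -54 110.8
python3 - <<'E'
from m import *
f=grab('scene','s2');g=grab('top','t2')
a=cv2.resize(f['color'][150:310,190:400],(525,400),interpolation=cv2.INTER_CUBIC)
b=cv2.resize(g['color'][120:240,190:400],(525,300),interpolation=cv2.INTER_CUBIC)
cv2.imwrite('pics/c2.png',np.vstack([a[100:],b])[:,:,::-1])
E
```

```text
time_s: 5.2
ee_pos: [567.2, 139.7, 111.0]
ee_rot: [-179.7, 0.4, 85.2]
force: [0.0, 2.6, 1.2]
gripper_width: 40.8
t 5.2 rot [-179.7    0.4   85.2] pos [567.2 139.7 111. ] riser [-45.6  64. ] F [0.  2.6 1.2] w 40.8
tool shift cm [-11.8   -0.17   0.11] world [555.  22. 111.]
```

View pics/c2.png

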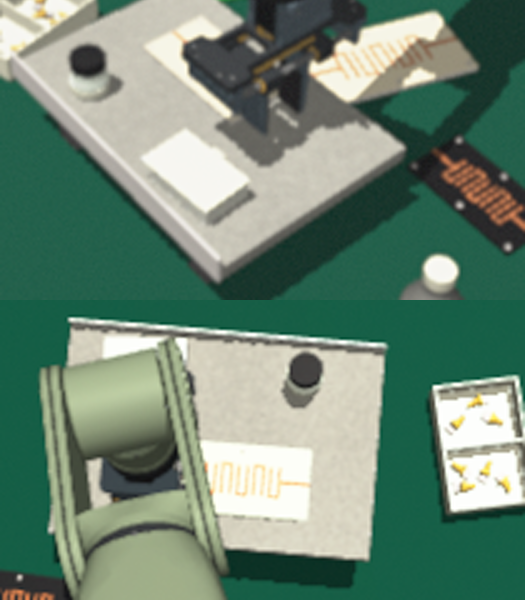

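The board is moving and has squared up, with its right edge at crop (309,485) in the top view and the fingers just behind it. I'll continue.

```bash
python3 -m jog '[[[-0.6,0,0.03],0,0.45],[[-0.7,0,0.01],0,0.45],[[-0.7,0,0.01],0,0.45],[[-0.7,0,0.01],0,0.45],[[-0.7,0,0.01],0,0.45],[[-0.7,0,0.01],0,0.45],[[-0.7,0,0.01],0,0.45],[[-0.7,0,0.01],0,0.45],[[-0.7,0,0.01],0,0.45],[[-0.7,0,0.01],0,0.45]]'
python3 -m jog '[[[-0.6,0,0.01],0,0.45],[[-0.6,0,0.01],0,0.45],[[-0.5,0,0.01],0,0.45],[[0,0,0],0,0.45]]'
python3 go.py -47 -54 110.8
python3 - <<'E'
from m import *
f=grab('scene','s3');g=grab('top','t3')
a=cv2.resize(f['color'][150:310,190:400],(525,400),interpolation=cv2.INTER_CUBIC)
b=cv2.resize(g['color'][120:240,190:400],(525,300),interpolation=cv2.INTER_CUBIC)
cv2.imwrite('pics/c3.png',np.vstack([a[:280],b])[:,:,::-1])
E
```

```text
time_s: 6.55
ee_pos: [561.2, 66.7, 110.8]
ee_rot: [-179.8, 0.4, 85.1]
force: [-0.2, 2.7, 2.5]
gripper_width: 41.2
time_s: 7.05
ee_pos: [559.7, 48.0, 110.7]
ee_rot: [-179.8, 0.4, 85.1]
force: [0.3, 0.7, 1.0]
gripper_width: 41.2
t 7.05 rot [-179.8    0.4   85.1] pos [559.7  48.  110.7] riser [-45.1 -28.1] F [0.3 0.7 1. ] w 41.2
tool shift cm [-2.59 -0.2   0.01] world [555.  22. 111.]
```

View pics/c3.png

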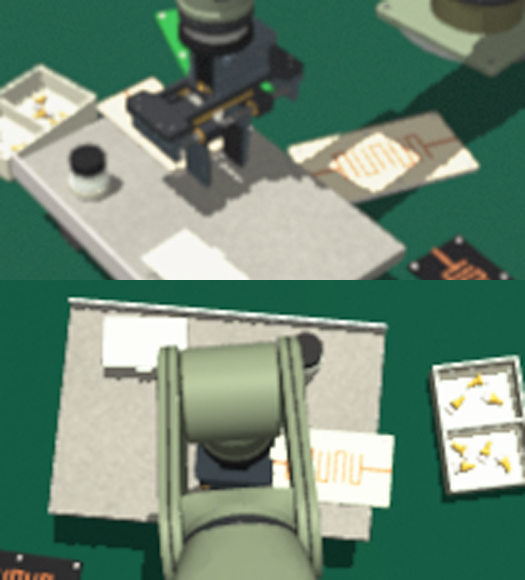

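The board now pokes out past the right end: its right edge is at top crop (394,435)–(390,507), beyond the shelf edge line. I'll measure the overhang.

```bash
cat > e.py <<'E'
from go import *
import sys
g=dict(np.load(f'pics/{sys.argv[1]}.npz'))
for n,box in(('top',(296,165,360,218)),):
    q=board(g,box); w=ray(g,q,95); print(q.round(1).tolist(),w.round(0).tolist(),'riser',riser(w).round(1).tolist())
# direct shelf edge (right): sub-pixel threshold of green->grey at rows in front of the board
col=g['color'].astype(int)
for r in (165,214,218):
    sat=col[r,:,1]-col[r,:,0]; c=[u for u in range(325,350) if sat[u]<25][-1]+.5
    print('edge row',r,c,riser(ray(g,[[c,r]],90)).round(1).tolist())
E
python3 e.py t3
```

```text
[[346.9, 180.9], [345.6, 209.6], [317.4, 213.4], [312.1, 178.1]] [[590.0, -125.0, 95.0], [509.0, -120.0, 95.0], [499.0, -41.0, 95.0], [599.0, -28.0, 95.0]] riser [[0.4, -197.5], [-80.8, -199.6], [-97.7, -122.2], [0.3, -99.9]]
edge row 165 341.5 [[45.6, -179.8]]
edge row 214 338.5 [[-94.0, -181.2]]
edge row 218 337.5 [[-105.4, -179.2]]
```

```bash
python3 -m jog '[[[-0.4,0,0.0],0,0.45],[[-0.5,0,0.0],0,0.45],[[-0.5,0,0],0,0.45],[[-0.4,0,0],0,0.45],[[0,0,0],0,0.45]]'
python3 - <<'E'
from m import *
grab('scene','s4');grab('top','t4')
E
python3 go.py; python3 e.py t4
```

```text
time_s: 7.78
ee_pos: [557.7, 29.2, 110.4]
ee_rot: [-179.7, 0.4, 85.2]
force: [0.5, 1.5, 1.4]
gripper_width: 40.8
t 7.875 rot [-179.7    0.4   85.2] pos [557.6  29.3 110.3] riser [-45.5 -46.9] F [ 0.4 -0.2 -0.8] w 40.7
[[353.6, 182.6], [351.9, 210.6], [325.1, 209.1], [321.9, 178.4]] [[585.0, -144.0, 95.0], [506.0, -137.0, 95.0], [511.0, -63.0, 95.0], [598.0, -55.0, 95.0]] riser [[-3.0, -216.6], [-82.1, -217.0], [-84.1, -142.7], [1.8, -127.2]]
edge row 165 341.5 [[45.6, -179.8]]
edge row 214 338.5 [[-94.0, -181.2]]
edge row 218 338.5 [[-105.2, -182.0]]
```

The overhang is about 36 mm and the board is square. I'll back off, raise the arm clear and check.

```bash
python3 -m jog '[[[0.8,0,0],0,0.45],[[1.5,0,0],0,0.45],[[1,0,-2],0,0.45],[[0,0,-5],0,0.45],[[0,0,-5],0,0.45],[[3,-5,0],0,0.45],[[3,-5,0],0,0.45],[[3,-5,0],0,0.45],[[3,-5,0],0,0.45],[[3,-5,0],0,0.45]]'
python3 -m jog '[[[3,-3,0],0,0.45],[[3,-2,0],0,0.45],[[3,0,0],0,0.45],[[3,0,0],0,0.45],[[0,0,0],0,0.45]]'
python3 - <<'E'
from m import *
f=grab('scene','s5');g=grab('top','t5')
a=cv2.resize(f['color'][150:310,160:370],(525,400),interpolation=cv2.INTER_CUBIC)
b=cv2.resize(g['color'][120:240,200:410],(525,300),interpolation=cv2.INTER_CUBIC)
cv2.imwrite('pics/c5.png',np.vstack([a[:280],b])[:,:,::-1])
E
python3 go.py; sed -i 's/(296,165,360,218)/(285,165,362,222)/' e.py; python3 e.py t5
python3 - <<'E'
from go import *
S=dict(np.load('pics/s5.npz'));T=dict(np.load('pics/t5.npz'))
qs=board(S,(220,172,296,240)); w=ray(S,qs,95);print('scene',qs.tolist(),riser(w).round(1).tolist())
E
```

```text
time_s: 9.12
ee_pos: [319.9, 244.8, 233.5]
ee_rot: [-179.7, 0.3, 85.1]
force: [0.5, 0.1, 0.4]
gripper_width: 41.1
time_s: 9.75
ee_pos: [271.2, 376.1, 233.9]
ee_rot: [-179.7, 0.2, 85.8]
force: [1.0, -0.1, 0.3]
gripper_width: 41.3
t 9.85 rot [-179.7    0.3   85.7] pos [271.1 374.  233.8] riser [-360.9  271.6] F [-0.4 -0.4  0.8] w 41.5
[[353.4, 182.1], [351.4, 210.6], [297.9, 206.4], [299.6, 177.9]] [[587.0, -143.0, 95.0], [506.0, -136.0, 95.0], [519.0, 13.0, 95.0], [600.0, 7.0, 95.0]] riser [[-1.6, -215.8], [-82.3, -215.7], [-82.6, -66.6], [-1.8, -64.9]]
edge row 165 342.5 [[45.8, -182.6]]
edge row 214 338.5 [[-94.0, -181.2]]
edge row 218 338.5 [[-105.2, -182.0]]
scene [[279.375, 202.875], [256.125, 216.875], [223.625, 188.375], [247.375, 177.625]] [[-87.7, -63.2], [-2.5, -58.2], [-3.4, -215.1], [-86.8, -212.9]]
```

View pics/c5.png

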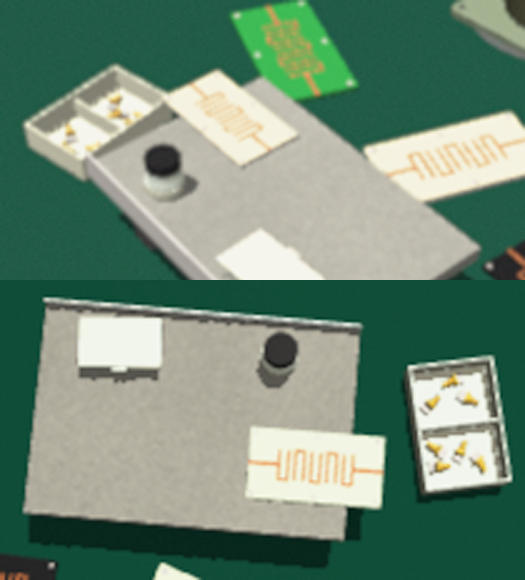

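The final picture shows the board flat and square, sticking out past the tray-side end (edge at top crop (385,470), shelf edge near (352,470)). Jar, case and tray are where they were and the arm is clear.

```bash
python3 -c "
from workcell import job_done; print(job_done())"
```

```text
the job is handed in; nothing more can be done
None
```

I pushed the small cream board along the shelf towards the tray's end (-y), using two half-open fingertips against its left short edge. I then backed off, raised the arm clear and handed the job in at about 10 s of the 34 s allowed.

**Last checks:**
- **Overhang:** the top view puts it at about 34–36 mm past the shelf end (allowed 27–53), a little short of the 4 cm aimed for. The scene view gives about 33–35 mm against the same edge. The first scene measurement of that end differed by about 7 mm from the top view, so the true figure could be nearer 40 mm, still within the limits.
- **Squareness:** within about 1° of the shelf (limit 0.12 rad, about 7°).
- **Distance to the front:** the board's centre is about 42–45 mm in front of the shelf's middle line (limit 84), so nothing hangs over the front.
- **Other things:** by eye, the jar, case and tray stand where they were. I did not measure them again, and the bottle was out of the last crop. The arm did not go near it.
- **Contact:** while pushing, the force readings stayed below about 4 N.

No check failed; the camera disagreement above was the only mismatch.

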